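# Build up a turbocharger flange and its cover from the parts drawer

## Task

Pull the top drawer of the blue parts cabinet out to its stop and leave it out. From the drawer take the wide flange and set it flat in the middle of the round assembly plate, boss up, then take the plain solid disc and set it flat and centred on top of the flange's boss. Set the parts down rather than dropping them, leave the ring with the hole in the drawer, and do not disturb the other things on the bench.

Things in the scene. Friction and masses are not known exactly. Their poses are not given: they have to be found in the camera images.
- cab: Fixed blue steel cabinet on the bench, 250 deep (its x) x 400 wide (its y) x 140 mm high, two grey-fronted drawers one above the other. Origin: centre of its underside. Its front faces its own -x; it stands on the left, yaw 1.4 to 1.7 (front to the robot's right). The carcass's front edge is at x = -110 mm and the drawer fronts, 15 mm thick, at x = -110 to -125 mm when shut.
- cab_drawer0 (a joint): Travel of the top drawer in m: 0 shut, stop at 0.174; it slides along the cabinet's -x and stays where left (about 1 N of friction plus light damping). It may start a few mm open. The loose parts lie side by side on its floor and ride with it.
- cab_drawer0_handle (a point): Centre of the top drawer's horizontal steel bar handle, 103 mm above the bench (37 mm below the cabinet's top), 35 mm in front of the drawer's front. The bar runs along the cabinet's y, 120 mm long and 11 mm thick, a post near each end. Axes parallel to the cabinet's. It moves with the drawer.
- plate: Fixed round aluminium assembly plate, 160 mm diameter, 12 mm thick, flat top with a drawn circle of 106 mm diameter. Origin: centre of its underside.
- drawer_floor (a point): Centre of the top drawer's inner floor, 80 mm above the bench; moves with the drawer, axes parallel to the cabinet's. The inside is 205 (x) x 358 mm (y), its walls rise to 118 mm and its front panel to 128 mm above the bench. Fully out, the front 168 mm of the inside stand clear of the cabinet.
- flange: Loose steel flange in the top drawer: a disc of 100 mm diameter, 10 mm thick, with six drawn dark bolt holes, and on it a central solid round boss of 50 mm diameter rising 16 mm more (26 mm in all). Origin: centre of its underside; z up through the boss. Starts boss up. About 0.45 kg.
- cap: Loose plain solid steel disc in the top drawer, 60 mm diameter, 18 mm thick, four small drawn dark dots on top. Origin: centre of its underside. About 0.22 kg. Either face may go down.
- spacer: Loose steel ring in the top drawer, not needed: 66 mm outside, 38 mm hole, 18 mm high. Origin: centre of its underside.
- turbo: Bystander: loose turbocharger housing, about 120 mm across and 85 mm high. Origin: centre of its underside.
- wrench: Bystander: loose steel wrench lying on the bench along its x. Origin: underside, near its middle.
- screwdriver: Bystander: loose screwdriver with an orange handle, lying along its x. Origin: underside, near its middle.
- can: Bystander: loose grey spray can, 62 mm diameter, 150 mm high, standing on the bench. Origin: centre of its underside.
- jar: Bystander: loose grey jar, 70 mm diameter, 80 mm high, standing on top of the cabinet towards its back. Origin: centre of its underside.
There are look-alikes about, which are no part of the job. There is more than one size of the plate; the one meant has the size given above.

How it is judged:
On the way, in this order (a step that is already met when the one before it is completed fails the run):
1. the top drawer has been pulled out to its stop (within 5 mm) (value of joint cab_drawer0 above 0.169 m), for 0.2 s.
2. the flange lies flat, boss up, on the assembly plate, centred within 12 mm, let go and at rest (horizontal distance between flange and plate below 0.012 m and z of flange in the frame of plate between 0.008 and 0.016 m and angle between flange's own z axis and vertical below 0.08 rad and linear speed of flange below 0.03 m/s and contact force between the fingers and flange below 0.5 N), for 0.2 s.
At the end, for the whole second after the job is handed in: The top drawer is still out (at least 155 of its 174 mm), the flange lies flat and boss up on the plate, centred within 12 mm, the plain disc lies flat on the boss, centred within 10 mm of the flange's axis, both at rest, and the ring is in the drawer (value of joint cab_drawer0 above 0.155 m and horizontal distance between flange and plate below 0.012 m and z of flange in the frame of plate between 0.008 and 0.016 m and angle between flange's own z axis and vertical below 0.08 rad and linear speed of each of flange, cap below 0.03 m/s and horizontal distance between cap and flange below 0.01 m and z of cap in the frame of flange between 0.022 and 0.048 m and angle between the z axis of cap and the z axis of plate, either way round below 0.08 rad and z of spacer in the frame of cab_drawer0_handle between -0.045 and 0.02 m and x of spacer in the frame of cab_drawer0_handle between 0.05 and 0.27 m and y of spacer in the frame of cab_drawer0_handle between -0.18 and 0.18 m); the robot touches nothing.
It fails at once if a bystander on the bench or cabinet was moved by more than 30 mm (distance of any of turbo, wrench, screwdriver, can, jar from where it was at the start of the episode above 0.03 m).
It fails at once if the flange was dropped (it fell freely, faster than 0.7 m/s) (linear speed of flange above 0.7 m/s and contact force between the fingers and flange below 0.5 N).
It fails at once if the plain disc was dropped (it fell freely, faster than 0.7 m/s) (linear speed of cap above 0.7 m/s and contact force between the fingers and cap below 0.5 N).
It also fails if it takes over 72 s, if anything falls off the work surface, if the arm or the gripper's body presses on something with over 40 N, if the wrist force passes 120 N, or if a joint passes its speed limit or range.

## Robot

A 7-joint arm with a two-finger parallel gripper is mounted at the origin on the work surface. World frame = base frame: x ahead of the robot, y to its left, z up, the work surface at z = 0. Lengths are in m, angles in rad, forces in N, time in s.
With the tool pointing down it reaches from about 0.4 to 0.875 m from the base axis. Payload 4.4 kg.
Tool frame: the origin (TCP) lies on the centre line of the jaws, within the pads' length; the fingertips stand ctrl.nose_length ahead of it and the grasp point (between the pads) lies 11 mm behind it (ctrl.nose_length is the distance from the TCP to the fingertips, in m); z points along the fingers, y is the line along which they close (so a half turn about z gives the same grasp; the last joint's range is limited). The gripper opens to 85 mm and grips with 20 to 120 N. Pads are 22 mm wide; open, the fingers measure 114 mm over their backs; the gripper's body (76 mm by 85 mm) begins 54 mm behind the grasp point. The pads swing forward as they close: fully open they stand 13 mm farther back than shut.
Start: joints at [1.206, 0.628, 0.038, 1.517, -0.027, 0.996, -0.02], TCP at [0.191, -0.621, 0.239] pointing down, gripper open.
Joint ranges: [-3.06, 3.06], [-0.37, 2.12], [-1.25, 1.32], [0.18, 2.47], [-1.1, 4.24], [0.23, 1.98], [-2.94, 2.94]. Speed limits (rad/s): [2.57, 2.57, 3.14, 3.14, 3.14, 3.14, 3.14].

## Interface

Orientations are given as a unit quaternion [x, y, z, w].
In Python, from cell import ctrl gives the robot as it stands. The module is installed in compiled form; this text tells all that it offers.
- The arm moves only by the tool move_arm, never from a script. Its argument "series" is a list of rows, each an object of numbers: "tx", "ty", "tz": the shift along the tool's x, y, z each as a share of 80 mm, from -1 to 1; "rx", "ry", "rz": the turn, a rotation vector about the tool's x, y, z each as a share of pi rad, from -1 to 1; "fingers": the opening, from 0 (shut) to 1 (fully open). A call has 1 to 10 rows; each row shifts and turns the commanded pose from where the row before left it, along the tool's axes as they then stand; what a row does not reach is not made up. A row lasts 1/8 s, in which the tool goes at most 62.5 mm and 10.7 degrees, less where a joint would pass 70% of its speed; a pose out of reach is approached as far as the arm can. A call with a number of a shift or a turn outside -1 to 1 is refused whole. A call with a gripper value outside its range is refused whole. The fingers move at their own pace and stop on an object; "grip_force" is the grip in N (left out, the last holds). Time passes only in rows, so rows that do not move let the fingers close. It gives the time, the measured TCP pose, the force, the opening and the grip force at its end, in the units of the state.
- ctrl.get_obs(): the state, without advancing time (a new reading comes with each control period).
- ctrl.read_camera(name): name is "side" or "top"; returns the picture (420x560x3 uint8, blue, green, red); there is no depth.
- ctrl.camera_model(name): a dict with "camera_matrix" (3x3 intrinsics, pixels), "rvec" (rotation vector, rad) and "tvec" (3), from world to camera coordinates, as OpenCV has them. Camera axes: x right, y down, z forward; pixel columns grow to the right and rows downward; lengths in m; the calibration is good to about 2 mm. A picture is of the moment at which its call begins. camera_model takes no time and is no camera call.
- ctrl.close_job(): hands the job in; it is judged then, once.
The state is a dict: "time_s": time; "joint_positions": joint angles; "dq": joint speeds; "tau": joint torques, N m; "eef_pos": TCP position; "tcp_rot": TCP orientation; "contact_force": force on the tool from outside, world axes, zero at the start; "torque": the same for the moment, N m; "grip_width": finger opening in m; "finger_force": force on a finger pad.
Only numpy, scipy, OpenCV 4.12 (cv2) and the standard library are available. Lean on these libraries where they do the work, as an engineer would, in place of code of your own. Each camera call takes 0.05 s, during which the arm holds its last target. There are 200 camera calls.

## Working session

There is one attempt and no reset: what is moved stays moved. The work goes in short steps, Python scripts to look and compute and a tool call to move; the robot and the scene stay as the last step left them, time stands still between calls to the robot, and variables do not carry over. Pictures are saved under pics/ and viewed, at most 10 in all, crops included, and the job is handed in when it is done.

Besides the shell and the picture viewer there is one more tool, called after "Request:" as name([rows], argument=value, ...), one row to a line, values as JSON. move_arm: Moves the arm, as the interface text tells. Its arguments: {"type":"object","properties":{"series":{"type":"array","items":{"type":"object","properties":{"tx":{"type":"number","minimum":-1,"maximum":1},"ty":{"type":"number","minimum":-1,"maximum":1},"tz":{"type":"number","minimum":-1,"maximum":1},"rx":{"type":"number","minimum":-1,"maximum":1},"ry":{"type":"number","minimum":-1,"maximum":1},"rz":{"type":"number","minimum":-1,"maximum":1},"fingers":{"type":"number"}}}},"grip_force":{"type":"number"}},"required":["series"]}

```bash
mkdir -p pics
cat > h.py <<'E'
import numpy as np, cv2
from cell import ctrl
def cam(n):
    m=ctrl.camera_model(n); R,_=cv2.Rodrigues(np.array(m["rvec"],float)); return np.array(m["camera_matrix"],float),R,np.array(m["tvec"],float).ravel()
def ray(n,u,v,z):
    K,R,t=cam(n); d=R.T@np.linalg.solve(K,[u,v,1.]); c=-R.T@t; return c+d*(z-c[2])/d[2]
def proj(n,p):
    K,R,t=cam(n); q=K@(R@np.array(p,float)+t); return q[:2]/q[2]
def snap(n,f):
    im=ctrl.read_camera(n); cv2.imwrite(f"pics/{f}.png",im); return im
E
python3 - <<'E'
from h import *
a=snap("top","t0");b=snap("side","s0")
o=ctrl.get_obs();print({k:np.round(v,3) for k,v in o.items()},ctrl.nose_length)
for n in("top","side"):
    K,R,t=cam(n);print(n,-R.T@t,R[2],K[0,0])
E
```

```text
{'time_s': np.float64(0.1), 'joint_positions': array([ 1.206,  0.629,  0.038,  1.518, -0.027,  0.996, -0.02 ]), 'dq': array([ 0.   , -0.002, -0.   , -0.002,  0.002, -0.001, -0.   ]), 'tau': array([ 2.0000e-03, -5.6454e+01,  1.2300e+00, -1.9398e+01,  1.1000e-02,
        5.0000e-03, -0.0000e+00]), 'eef_pos': array([ 0.191, -0.621,  0.238]), 'tcp_rot': array([ 0.989,  0.149, -0.   , -0.001]), 'contact_force': array([0.104, 0.104, 0.172]), 'torque': array([-0.009,  0.013, -0.05 ]), 'finger_force': np.float64(0.0), 'grip_width': np.float64(0.086)} 0.008
top [ 0.41435015 -0.02733674  1.17806423] [ 0.0954048   0.00321183 -0.99543338] 382.48419541756687
side [ 0.3921803  -0.86151776  0.97748962] [ 0.08971544  0.68925155 -0.71894606] 407.4146692789168
```

View pics/t0.png

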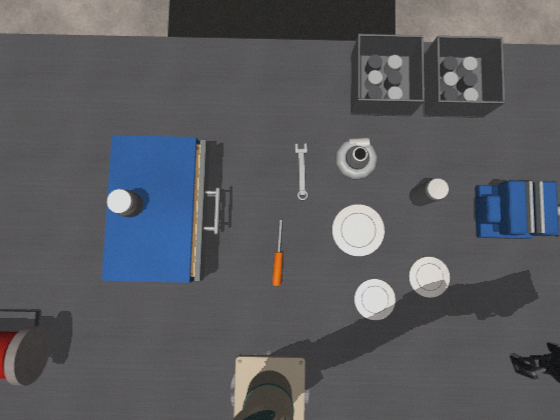

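View pics/s0.png

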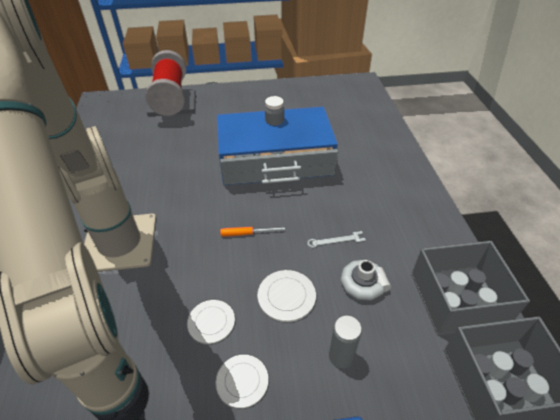

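The top view shows three discs: large at (358,230), smaller at (375,299) and (429,277). The cabinet is at (150,210) and its handle bar at x≈217. The side view shows two handles; the top drawer's is the upper one at (281,168). Next I'll measure the discs, cabinet and handle.

Run:
```python
from h import *
a=cv2.imread("pics/t0.png");b=cv2.imread("pics/s0.png")
for n,im,z in(("top",a,.012),("side",b,.012)):
    g=cv2.inRange(cv2.cvtColor(im,cv2.COLOR_BGR2HSV),(0,0,165),(180,60,255))
    g=cv2.morphologyEx(g,cv2.MORPH_OPEN,np.ones((3,3)))
    for c in cv2.findContours(g,cv2.RETR_EXTERNAL,cv2.CHAIN_APPROX_NONE)[0]:
        if cv2.contourArea(c)<600: continue
        P=np.array([ray(n,u,v,z)[:2] for u,v in c[:,0]],np.float32)
        e=cv2.fitEllipse(P); print(n,c[:,0].mean(0),"c",np.round(e[0],4),"d",np.round(e[1],3))
m=cv2.inRange(cv2.cvtColor(a,cv2.COLOR_BGR2HSV),(105,150,60),(120,255,255))
c=max(cv2.findContours(m,cv2.RETR_EXTERNAL,cv2.CHAIN_APPROX_NONE)[0],key=cv2.contourArea)
P=np.array([ray("top",u,v,.14)[:2] for u,v in c[:,0]],np.float32)
r=cv2.minAreaRect(P);print(r);print(cv2.boxPoints(r)); 
z=cv2.resize(a[130:290,95:240],None,fx=3.6,fy=3.6,interpolation=cv2.INTER_CUBIC)
s=cv2.resize(b[130:200,210:340],(624,336),interpolation=cv2.INTER_CUBIC)[:, :270]
cv2.imwrite("pics/c0.png",np.hstack([z,cv2.copyMakeBorder(s,0,576-336,0,0,0)]))
```

```text
top [244.67307692 379.17307692] c [0.0473 0.0682] d [0.074 0.185]
top [373.66055046 297.17431193] c [ 0.2832 -0.3061] d [0.102 0.124]
top [428.80869565 273.5826087 ] c [ 0.3597 -0.4717] d [0.09  0.127]
top [357.97945205 229.96575342] c [ 0.484 -0.259] d [0.155 0.156]
top [357.39814815 156.14814815] c [ 0.7102 -0.2546] d [0.104 0.117]
side [245.47682119 381.30463576] c [ 0.3572 -0.4745] d [0.096 0.128]
side [212.83898305 319.45762712] c [ 0.2823 -0.3085] d [0.104 0.126]
side [286.20915033 295.13071895] c [ 0.4828 -0.2594] d [0.158 0.158]
side [364.1954023  278.51724138] c [ 0.7086 -0.2359] d [0.109 0.116]
side [545.19178082 228.76712329] c [ 1.321  -0.1315] d [0.106 0.242]
side [ 33.43413517 263.39747995] c [-0.2839  0.0588] d [0.168 1.245]
side [459.905  142.4975] c [1.2232 0.3036] d [0.242 0.536]Traceback (most recent call last):
  File "<stdin>", line 8, in <module>
  File "h.py", line 6, in ray
    K,R,t=cam(n); d=R.T@np.linalg.solve(K,[u,v,1.]); c=-R.T@t; return c+d*(z-c[2])/d[2]
          ~~~^^^
  File "h.py", line 4, in cam
    m=ctrl.camera_model(n); R,_=cv2.Rodrigues(np.array(m["rvec"],float)); return np.array(m["camera_matrix"],float),R,np.array(m["tvec"],float).ravel()
ValueError: time passes only in moves, steps and waits
```

```bash
sed -i 's/^def cam/import functools\n@functools.cache\ndef cam/' h.py
python3 - <<'E'
from h import *
a=cv2.imread("pics/t0.png");b=cv2.imread("pics/s0.png")
m=cv2.inRange(cv2.cvtColor(a,cv2.COLOR_BGR2HSV),(100,150,50),(125,255,255))
m[:,:90]=0;m[:,260:]=0
c=max(cv2.findContours(m,cv2.RETR_EXTERNAL,cv2.CHAIN_APPROX_NONE)[0],key=cv2.contourArea)
P=np.array([ray("top",u,v,.14)[:2] for u,v in c[:,0]],np.float32)
r=cv2.minAreaRect(P);print(r);print(cv2.boxPoints(r)); 
z=cv2.resize(a[130:290,95:240],None,fx=3.6,fy=3.6,interpolation=cv2.INTER_CUBIC)
s=cv2.resize(b[130:200,210:340],(624,336),interpolation=cv2.INTER_CUBIC)[:, 250:520]
cv2.imwrite("pics/c0.png",np.hstack([z,cv2.copyMakeBorder(s,0,576-336,0,0,0)]))
E
```

```text
((0.5265161395072937, 0.33182603120803833), (0.24188944697380066, 0.39881083369255066), 89.85025787353516)
[[0.3267953  0.21140286]
 [0.72560483 0.21036056]
 [0.72623694 0.4522492 ]
 [0.32742745 0.4532915 ]]
```

View pics/c0.png

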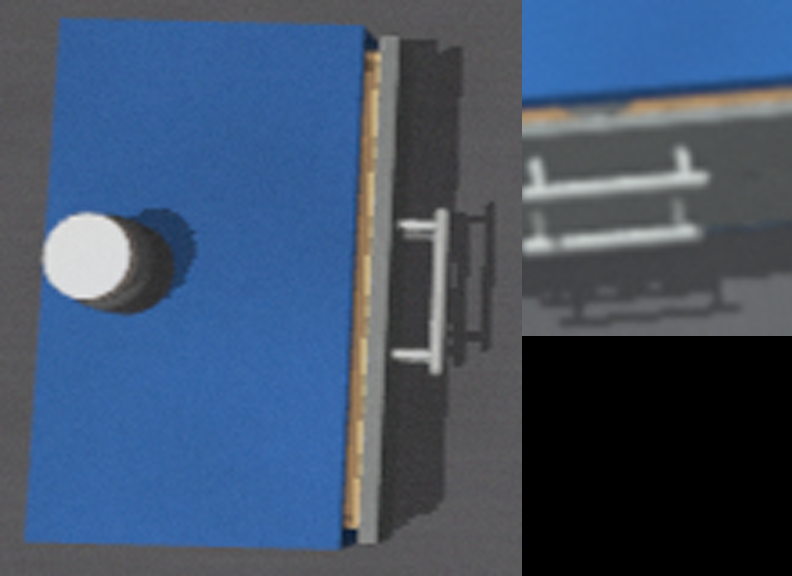

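Run:
```python
from h import *
f=lambda x,y,z:ray("top",95+(x+.5)/3.6-.5,130+(y+.5)/3.6-.5,z)
a,b,c,d=[f(*p,.14) for p in((362,25),(340,548),(25,540),(60,18))]
print(a,b,c,d)
for p,q in((a,b),(d,c)): v=q-p;print("y-axis dir ang",np.arctan2(v[1],v[0]),np.linalg.norm(v))
v=d-a;print("x dir",np.arctan2(v[1],v[0]),np.linalg.norm(v)); v=c-b;print(np.arctan2(v[1],v[0]))
h0,h1=f(442,212,.106),f(437,372,.106);print("handle",h0,h1,(h0+h1)/2,np.linalg.norm(h1-h0))
# side: upper bar ends
g=lambda x,y,z:ray("side",210+(x+250+.5)/4.8-.5,130+(y+.5)/4.8-.5,z)
print("side bar right end",g(706,178,.104) if 0 else g(706-522,178,.104))
print("front top edge", f(390,37,.128),f(368,543,.128))
```

```text
[0.72612615 0.21944354 0.14      ] [0.32686468 0.21875158 0.14      ] [0.32771255 0.45387826 0.14      ] [0.72676243 0.4532037  0.14      ]
y-axis dir ang -3.1398595525739887 0.3992620667977269
y-axis dir ang 3.1399022400981025 0.39905045856648924
x dir 1.568074369519923 0.23376102381953062
1.5671903480218081
handle [0.58689861 0.15807419 0.106     ] [0.46090956 0.15727554 0.106     ] [0.52390408 0.15767487 0.106     ] 0.1259915778981947
side bar right end [0.58862883 0.15915916 0.104     ]
front top edge [0.72059538 0.20001995 0.128     ] [0.330027   0.20065356 0.128     ]
```

Target plate: the large disc at (358,230), measured 158 mm across; the two at (375,299) and (429,277) are about 125 mm, so they are the look-alikes. Upper handle bar: top-view pixel (217,211), which is about (0.525, 0.158). The lower bar is hidden beneath it, and the two dark bars beside it are shadows. The crop confirms this.

Request:
move_arm([
  {"rz": 0.0476,"fingers": 0.33},
  {"rz": 0.0476,"fingers": 0.33},
  {"tx": 0.35,"ty": -0.6,"fingers": 0.33},
  {"tx": 0.35,"ty": -0.6,"fingers": 0.33},
  {"tx": 0.35,"ty": -0.6,"fingers": 0.33},
  {"tx": 0.35,"ty": -0.6,"fingers": 0.33},
  {"tx": 0.35,"ty": -0.6,"fingers": 0.33},
  {"tx": 0.35,"ty": -0.6,"fingers": 0.33},
  {"tx": 0.35,"ty": -0.6,"fingers": 0.33},
  {"tx": 0.35,"ty": -0.6,"fingers": 0.33},
], grip_force=40)

```text
schema error: expected keys tx, ty, tz, rx, ry, rz, fingers
```

Request:
move_arm([
  {"tx": 0,"ty": 0,"tz": 0,"rx": 0,"ry": 0,"rz": 0.0476,"fingers": 0.33},
  {"tx": 0,"ty": 0,"tz": 0,"rx": 0,"ry": 0,"rz": 0.0476,"fingers": 0.33},
  {"tx": 0.35,"ty": -0.6,"tz": 0,"rx": 0,"ry": 0,"rz": 0,"fingers": 0.33},
  {"tx": 0.35,"ty": -0.6,"tz": 0,"rx": 0,"ry": 0,"rz": 0,"fingers": 0.33},
  {"tx": 0.35,"ty": -0.6,"tz": 0,"rx": 0,"ry": 0,"rz": 0,"fingers": 0.33},
  {"tx": 0.35,"ty": -0.6,"tz": 0,"rx": 0,"ry": 0,"rz": 0,"fingers": 0.33},
  {"tx": 0.35,"ty": -0.6,"tz": 0,"rx": 0,"ry": 0,"rz": 0,"fingers": 0.33},
  {"tx": 0.35,"ty": -0.6,"tz": 0,"rx": 0,"ry": 0,"rz": 0,"fingers": 0.33},
  {"tx": 0.35,"ty": -0.6,"tz": 0,"rx": 0,"ry": 0,"rz": 0,"fingers": 0.33},
  {"tx": 0.35,"ty": -0.6,"tz": 0,"rx": 0,"ry": 0,"rz": 0,"fingers": 0.33},
], grip_force=40)

```text
time_s: 1.35
eef_pos: [0.4161, -0.2356, 0.2392]
tcp_rot: [1.0, -0.0, -0.0, -0.0]
contact_force: [1.1, -0.9, 0.1]
grip_width: 0.0281
finger_force: 0.0
```

Request:
move_arm([
  {"tx": 0.195,"ty": -0.703,"tz": 0,"rx": 0,"ry": 0,"rz": 0,"fingers": 0.33},
  {"tx": 0.195,"ty": -0.703,"tz": 0,"rx": 0,"ry": 0,"rz": 0,"fingers": 0.33},
  {"tx": 0.195,"ty": -0.703,"tz": 0,"rx": 0,"ry": 0,"rz": 0,"fingers": 0.33},
  {"tx": 0.195,"ty": -0.703,"tz": 0,"rx": 0,"ry": 0,"rz": 0,"fingers": 0.33},
  {"tx": 0.195,"ty": -0.703,"tz": 0,"rx": 0,"ry": 0,"rz": 0,"fingers": 0.33},
  {"tx": 0.195,"ty": -0.703,"tz": 0,"rx": 0,"ry": 0,"rz": 0,"fingers": 0.33},
  {"tx": 0.195,"ty": -0.703,"tz": 0,"rx": 0,"ry": 0,"rz": 0,"fingers": 0.33},
  {"tx": 0,"ty": 0,"tz": 0.6,"rx": 0,"ry": 0,"rz": 0,"fingers": 0.33},
  {"tx": 0,"ty": 0,"tz": 0.3,"rx": 0,"ry": 0,"rz": 0,"fingers": 0.33},
  {"tx": 0,"ty": 0,"tz": 0,"rx": 0,"ry": 0,"rz": 0,"fingers": 0.33},
])

```text
time_s: 2.6
eef_pos: [0.5231, 0.156, 0.1654]
tcp_rot: [1.0, 0.0, -0.002, 0.001]
contact_force: [-0.6, -0.3, -0.0]
grip_width: 0.028
finger_force: 0.0
```

Run:
```python
from h import *
b=snap("side","s1"); o=ctrl.get_obs(); print(np.round(o["joint_positions"],2))
cv2.imwrite("pics/c1.png",cv2.resize(b[80:240,190:360],None,fx=3.5,fy=3.5,interpolation=cv2.INTER_CUBIC))
```

```text
[-0.36  0.58  0.04  1.88 -0.03  0.69 -1.88]
```

View pics/c1.png

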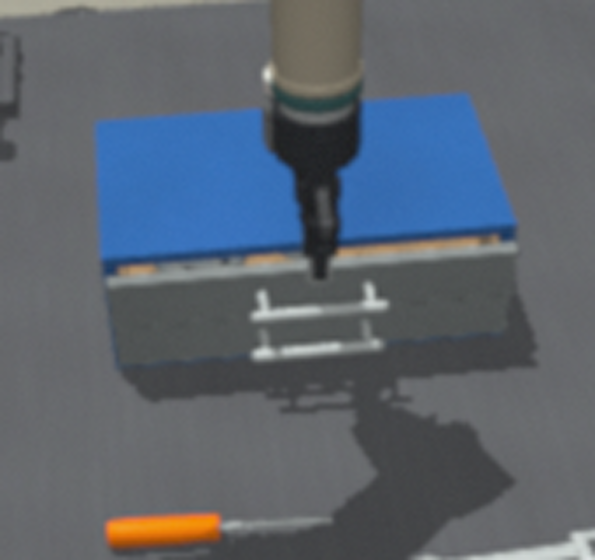

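The crop shows the gripper above the upper handle bar at (320,312) in the crop, centred on it and in line. Next: descend and close.

Request:
move_arm([
  {"tx": 0,"ty": -0.02,"tz": 0.3,"rx": 0,"ry": 0,"rz": 0,"fingers": 0.33},
  {"tx": 0,"ty": 0,"tz": 0.3,"rx": 0,"ry": 0,"rz": 0,"fingers": 0.33},
  {"tx": 0,"ty": 0,"tz": 0.3,"rx": 0,"ry": 0,"rz": 0,"fingers": 0.33},
  {"tx": 0,"ty": 0,"tz": 0,"rx": 0,"ry": 0,"rz": 0,"fingers": 0.33},
  {"tx": 0,"ty": 0,"tz": 0,"rx": 0,"ry": 0,"rz": 0,"fingers": 0},
  {"tx": 0,"ty": 0,"tz": 0,"rx": 0,"ry": 0,"rz": 0,"fingers": 0},
  {"tx": 0,"ty": 0,"tz": 0,"rx": 0,"ry": 0,"rz": 0,"fingers": 0},
  {"tx": 0,"ty": 0,"tz": 0,"rx": 0,"ry": 0,"rz": 0,"fingers": 0},
])

```text
time_s: 3.65
eef_pos: [0.526, 0.1583, 0.0969]
tcp_rot: [1.0, -0.0, 0.001, -0.0]
contact_force: [-0.2, 0.9, 7.5]
grip_width: 0.0095
finger_force: 39.5
```

Request:
move_arm([
  {"tx": 0,"ty": 0.1,"tz": 0,"rx": 0,"ry": 0,"rz": 0,"fingers": 0},
  {"tx": 0,"ty": 0.2,"tz": 0,"rx": 0,"ry": 0,"rz": 0,"fingers": 0},
  {"tx": 0,"ty": 0.3,"tz": 0,"rx": 0,"ry": 0,"rz": 0,"fingers": 0},
  {"tx": 0,"ty": 0.3,"tz": 0,"rx": 0,"ry": 0,"rz": 0,"fingers": 0},
  {"tx": 0,"ty": 0.3,"tz": 0,"rx": 0,"ry": 0,"rz": 0,"fingers": 0},
  {"tx": 0,"ty": 0.3,"tz": 0,"rx": 0,"ry": 0,"rz": 0,"fingers": 0},
  {"tx": 0,"ty": 0.2,"tz": 0,"rx": 0,"ry": 0,"rz": 0,"fingers": 0},
  {"tx": 0,"ty": 0.15,"tz": 0,"rx": 0,"ry": 0,"rz": 0,"fingers": 0},
  {"tx": 0,"ty": 0.1,"tz": 0,"rx": 0,"ry": 0,"rz": 0,"fingers": 0},
  {"tx": 0,"ty": 0.0,"tz": 0,"rx": 0,"ry": 0,"rz": 0,"fingers": 0},
])

```text
time_s: 4.9
eef_pos: [0.5256, 0.0006, 0.0969]
tcp_rot: [1.0, -0.001, 0.001, 0.0]
contact_force: [-1.4, -1.1, 8.4]
grip_width: 0.0094
finger_force: 39.8
```

Request:
move_arm([
  {"tx": 0,"ty": 0.05,"tz": 0,"rx": 0,"ry": 0,"rz": 0,"fingers": 0},
  {"tx": 0,"ty": 0.04,"tz": 0,"rx": 0,"ry": 0,"rz": 0,"fingers": 0},
  {"tx": 0,"ty": 0,"tz": 0,"rx": 0,"ry": 0,"rz": 0,"fingers": 0},
])

```text
time_s: 5.28
eef_pos: [0.5256, -0.0048, 0.0968]
tcp_rot: [1.0, -0.0, 0.001, -0.0]
contact_force: [-0.8, 1.8, 7.9]
grip_width: 0.0093
finger_force: 39.9
```

Request:
move_arm([
  {"tx": 0,"ty": 0.05,"tz": 0,"rx": 0,"ry": 0,"rz": 0,"fingers": 0},
  {"tx": 0,"ty": 0,"tz": 0,"rx": 0,"ry": 0,"rz": 0,"fingers": 0},
])

```text
time_s: 5.52
eef_pos: [0.5256, -0.0049, 0.0969]
tcp_rot: [1.0, 0.001, 0.001, -0.002]
contact_force: [-1.9, 8.3, 9.1]
grip_width: 0.0094
finger_force: 40.0
```

Request:
move_arm([
  {"tx": 0,"ty": -0.04,"tz": 0,"rx": 0,"ry": 0,"rz": 0,"fingers": 0.33},
  {"tx": 0,"ty": 0,"tz": 0,"rx": 0,"ry": 0,"rz": 0,"fingers": 0.33},
  {"tx": 0,"ty": 0,"tz": 0,"rx": 0,"ry": 0,"rz": 0,"fingers": 0.33},
  {"tx": 0,"ty": 0,"tz": -0.3,"rx": 0,"ry": 0,"rz": 0,"fingers": 0.33},
  {"tx": 0,"ty": 0,"tz": -0.6,"rx": 0,"ry": 0,"rz": 0,"fingers": 0.33},
  {"tx": 0,"ty": 0,"tz": -0.6,"rx": 0,"ry": 0,"rz": 0,"fingers": 0.33},
  {"tx": -0.1,"ty": 0.7,"tz": -0.2,"rx": 0,"ry": 0,"rz": 0,"fingers": 1},
  {"tx": -0.1,"ty": 0.7,"tz": 0,"rx": 0,"ry": 0,"rz": 0,"fingers": 1},
  {"tx": -0.1,"ty": 0.7,"tz": 0,"rx": 0,"ry": 0,"rz": 0,"fingers": 1},
  {"tx": 0,"ty": 0,"tz": 0,"rx": 0,"ry": 0,"rz": 0,"fingers": 1},
])

```text
time_s: 6.78
eef_pos: [0.4988, -0.1806, 0.2313]
tcp_rot: [1.0, -0.005, -0.0, 0.002]
contact_force: [0.5, 1.1, 0.0]
grip_width: 0.0857
finger_force: 0.0
```

Run:
```python
from h import *
a=snap("top","t2");b=snap("side","s2")
z=cv2.resize(a[130:290,180:280],None,fx=3.7,fy=3.7,interpolation=cv2.INTER_CUBIC)
s=cv2.resize(b[130:240,200:360],None,fx=2.6,fy=2.6,interpolation=cv2.INTER_CUBIC)
s=cv2.copyMakeBorder(s,0,z.shape[0]-s.shape[0],0,0,0)
cv2.imwrite("pics/c2.png",np.hstack([z,s]))
```

```text
(no output)
```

View pics/c2.png

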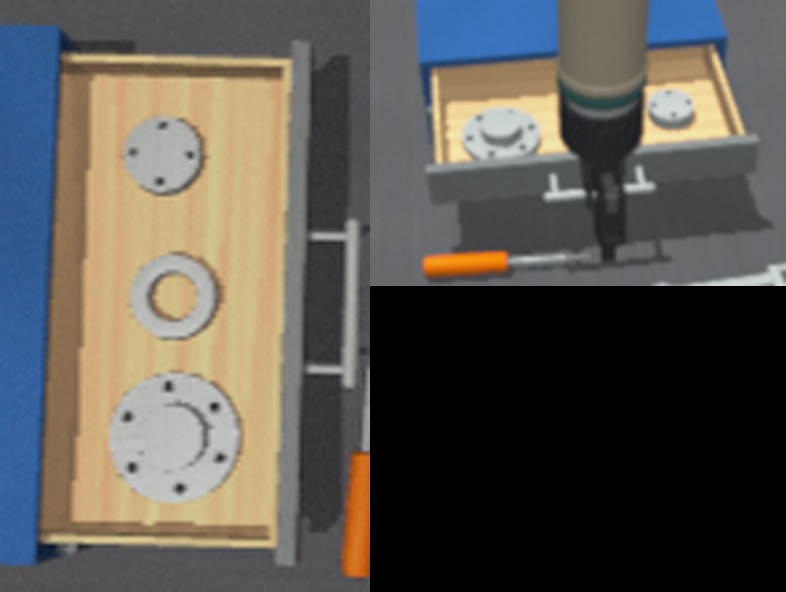

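The crop shows the drawer fully out. In the full top picture the cap with four dots is at about (224,171), the ring at (227,210) and the flange at (227,248). Measuring centres.

```bash
cat > meas.py <<'E'
from h import *
def parts(a,n="top",roi=(185,258,140,275)):
    x0,x1,y0,y1=roi; hsv=cv2.cvtColor(a,cv2.COLOR_BGR2HSV)
    g=cv2.inRange(hsv,(0,0,120),(180,40,255)); k=np.zeros_like(g);k[y0:y1,x0:x1]=g[y0:y1,x0:x1]
    out=[]
    for c in cv2.findContours(k,cv2.RETR_EXTERNAL,cv2.CHAIN_APPROX_NONE)[0]:
        if cv2.contourArea(c)<200: continue
        out.append(cv2.convexHull(c)[:,0])
    return out
if __name__=="__main__":
    a=cv2.imread("pics/t2.png")
    for c in parts(a):
        for z in(.09,.098):
            P=np.array([ray("top",u,v,z)[:2] for u,v in c],np.float32)
            e=cv2.fitEllipse(P); print(c.mean(0),z,np.round(e[0],4),np.round(e[1],4))
    # boss top from right-hand edge arc, crop px -> plane .106
    f=lambda x,y,z:ray("top",180+(x+.5)/3.7-.5,130+(y+.5)/3.7-.5,z)
    P=np.array([f(*p,.106)[:2] for p in((209,437),(202,417),(203,456),(176,404),(178,472))])
    A=np.c_[2*P,np.ones(len(P))]; s=np.linalg.lstsq(A,(P**2).sum(1),rcond=None)[0]; print("boss",s[:2],np.sqrt(s[2]+s[0]**2+s[1]**2))
    print("drawer y front/back", f(292,300,.128),f(52,300,.14),f(300,300,.128))
E
python3 meas.py
```

```text
[227.73076923 248.84615385] 0.09 [0.4202 0.1282] [0.0983 0.0993]
[227.73076923 248.84615385] 0.098 [0.4202 0.1271] [0.0976 0.0986]
[226.27272727 210.95454545] 0.09 [0.5289 0.1331] [0.0643 0.0655]
[226.27272727 210.95454545] 0.098 [0.528  0.1319] [0.0638 0.065 ]
[222.35714286 171.71428571] 0.09 [0.6402 0.1453] [0.0582 0.0593]
[222.35714286 171.71428571] 0.098 [0.6386 0.144 ] [0.0577 0.0588]
boss [0.41965895 0.12535279] 0.025618886602975986
drawer y front/back [0.5238587  0.03839695 0.128     ] [0.51884673 0.2146805  0.14      ] [0.52398547 0.03242882 0.128     ]
```

Request:
move_arm([
  {"tx": -0.165,"ty": -0.642,"tz": 0,"rx": 0,"ry": 0,"rz": 0,"fingers": 1},
  {"tx": -0.165,"ty": -0.642,"tz": 0,"rx": 0,"ry": 0,"rz": 0,"fingers": 1},
  {"tx": -0.165,"ty": -0.642,"tz": 0,"rx": 0,"ry": 0,"rz": 0,"fingers": 1},
  {"tx": -0.165,"ty": -0.642,"tz": 0,"rx": 0,"ry": 0,"rz": 0,"fingers": 1},
  {"tx": -0.165,"ty": -0.642,"tz": 0,"rx": 0,"ry": 0,"rz": 0,"fingers": 1},
  {"tx": -0.165,"ty": -0.642,"tz": 0,"rx": 0,"ry": 0,"rz": 0,"fingers": 1},
  {"tx": 0,"ty": 0,"tz": 0.6,"rx": 0,"ry": 0,"rz": 0,"fingers": 1},
  {"tx": 0,"ty": 0,"tz": 0.4,"rx": 0,"ry": 0,"rz": 0,"fingers": 0.75},
  {"tx": 0,"ty": 0,"tz": 0,"rx": 0,"ry": 0,"rz": 0,"fingers": 0.75},
  {"tx": 0,"ty": 0,"tz": 0,"rx": 0,"ry": 0,"rz": 0,"fingers": 0.75},
])

```text
time_s: 8.12
eef_pos: [0.4219, 0.1351, 0.1521]
tcp_rot: [1.0, 0.0, 0.0, -0.0]
contact_force: [0.2, 0.4, -0.5]
grip_width: 0.0639
finger_force: 0.0
```

Run:
```python
from h import *
o=ctrl.get_obs(); print(ctrl.nose_length,np.round(o["eef_pos"],4),np.round(o["tcp_rot"],4),o["grip_width"],np.round(o["joint_positions"],2))
```

```text
0.008 [0.4219 0.1351 0.1521] [ 1.e+00  5.e-04  5.e-04 -3.e-04] 0.06391423272389057 [-0.34  0.49 -0.04  2.16  0.04  0.49 -1.98]
```

Request:
move_arm([
  {"tx": -0.024,"ty": 0.095,"tz": 0.2,"rx": 0,"ry": 0,"rz": 0,"fingers": 0.75},
  {"tx": 0,"ty": 0,"tz": 0.25,"rx": 0,"ry": 0,"rz": 0,"fingers": 0.75},
  {"tx": 0,"ty": 0,"tz": 0.15,"rx": 0,"ry": 0,"rz": 0,"fingers": 0.75},
  {"tx": 0,"ty": 0,"tz": 0.05,"rx": 0,"ry": 0,"rz": 0,"fingers": 0.75},
  {"tx": 0,"ty": 0,"tz": 0,"rx": 0,"ry": 0,"rz": 0,"fingers": 0.75},
  {"tx": 0,"ty": 0,"tz": 0,"rx": 0,"ry": 0,"rz": 0,"fingers": 0.75},
])

```text
time_s: 8.88
eef_pos: [0.4201, 0.1268, 0.0998]
tcp_rot: [1.0, -0.0, 0.001, -0.0]
contact_force: [-0.1, 0.3, -0.6]
grip_width: 0.0643
finger_force: 0.0
```

Request:
move_arm([
  {"tx": 0,"ty": 0,"tz": 0,"rx": 0,"ry": 0,"rz": 0,"fingers": 0.5},
  {"tx": 0,"ty": 0,"tz": 0,"rx": 0,"ry": 0,"rz": 0,"fingers": 0.3},
  {"tx": 0,"ty": 0,"tz": 0,"rx": 0,"ry": 0,"rz": 0,"fingers": 0.3},
  {"tx": 0,"ty": 0,"tz": 0,"rx": 0,"ry": 0,"rz": 0,"fingers": 0.3},
], grip_force=70)

```text
time_s: 9.38
eef_pos: [0.4202, 0.1272, 0.1004]
tcp_rot: [1.0, 0.0, 0.001, -0.001]
contact_force: [-1.7, 0.6, 11.4]
grip_width: 0.0469
finger_force: 70.0
```

Request:
move_arm([
  {"tx": 0,"ty": 0,"tz": -0.05,"rx": 0,"ry": 0,"rz": 0,"fingers": 0.3},
  {"tx": 0,"ty": 0,"tz": -0.1,"rx": 0,"ry": 0,"rz": 0,"fingers": 0.3},
  {"tx": 0,"ty": 0,"tz": -0.2,"rx": 0,"ry": 0,"rz": 0,"fingers": 0.3},
  {"tx": 0,"ty": 0,"tz": -0.3,"rx": 0,"ry": 0,"rz": 0,"fingers": 0.3},
  {"tx": 0,"ty": 0,"tz": -0.3,"rx": 0,"ry": 0,"rz": 0,"fingers": 0.3},
  {"tx": 0,"ty": 0,"tz": -0.2,"rx": 0,"ry": 0,"rz": 0,"fingers": 0.3},
  {"tx": 0,"ty": 0,"tz": 0,"rx": 0,"ry": 0,"rz": 0,"fingers": 0.3},
])

```text
time_s: 10.25
eef_pos: [0.4202, 0.1266, 0.1923]
tcp_rot: [1.0, -0.0, 0.001, -0.0]
contact_force: [0.4, 0.3, -4.6]
grip_width: 0.0475
finger_force: 72.6
```

Request:
move_arm([
  {"tx": 0.05,"ty": 0.26,"tz": 0,"rx": 0,"ry": 0,"rz": 0,"fingers": 0.3},
  {"tx": 0.1,"ty": 0.6,"tz": 0,"rx": 0,"ry": 0,"rz": 0,"fingers": 0.3},
  {"tx": 0.1,"ty": 0.6,"tz": 0,"rx": 0,"ry": 0,"rz": 0,"fingers": 0.3},
  {"tx": 0.1,"ty": 0.6,"tz": 0,"rx": 0,"ry": 0,"rz": 0,"fingers": 0.3},
  {"tx": 0.1,"ty": 0.6,"tz": 0,"rx": 0,"ry": 0,"rz": 0,"fingers": 0.3},
  {"tx": 0.1,"ty": 0.6,"tz": 0,"rx": 0,"ry": 0,"rz": 0,"fingers": 0.3},
  {"tx": 0.1,"ty": 0.6,"tz": 0,"rx": 0,"ry": 0,"rz": 0,"fingers": 0.3},
  {"tx": 0.09,"ty": 0.6,"tz": 0,"rx": 0,"ry": 0,"rz": 0,"fingers": 0.3},
  {"tx": 0.05,"ty": 0.36,"tz": 0,"rx": 0,"ry": 0,"rz": 0,"fingers": 0.3},
  {"tx": 0,"ty": 0,"tz": 0,"rx": 0,"ry": 0,"rz": 0,"fingers": 0.3},
])

```text
time_s: 11.5
eef_pos: [0.4815, -0.2621, 0.1899]
tcp_rot: [1.0, -0.003, -0.001, 0.0]
contact_force: [-0.9, -0.1, -3.6]
grip_width: 0.047
finger_force: 73.0
```

Request:
move_arm([
  {"tx": 0,"ty": 0,"tz": 0.2,"rx": 0,"ry": 0,"rz": 0,"fingers": 0.3},
  {"tx": 0,"ty": 0,"tz": 0.4,"rx": 0,"ry": 0,"rz": 0,"fingers": 0.3},
  {"tx": 0,"ty": 0,"tz": 0.4,"rx": 0,"ry": 0,"rz": 0,"fingers": 0.3},
  {"tx": 0,"ty": 0,"tz": 0.4,"rx": 0,"ry": 0,"rz": 0,"fingers": 0.3},
  {"tx": 0,"ty": 0,"tz": 0.2,"rx": 0,"ry": 0,"rz": 0,"fingers": 0.3},
  {"tx": 0,"ty": 0,"tz": 0.1,"rx": 0,"ry": 0,"rz": 0,"fingers": 0.3},
  {"tx": 0,"ty": 0,"tz": 0,"rx": 0,"ry": 0,"rz": 0,"fingers": 0.3},
  {"tx": 0,"ty": 0,"tz": 0,"rx": 0,"ry": 0,"rz": 0,"fingers": 0.3},
])

```text
time_s: 12.5
eef_pos: [0.4835, -0.2593, 0.0562]
tcp_rot: [1.0, -0.0, 0.001, 0.0]
contact_force: [-0.2, -0.5, -3.6]
grip_width: 0.0473
finger_force: 73.1
```

Run:
```python
from h import *
o=ctrl.get_obs(); print(np.round(o["eef_pos"],4),np.round(o["tcp_rot"],4),np.round(o["contact_force"],1),np.round(o["torque"],2),o["time_s"])
a=snap("top","t3");b=snap("side","s3")
z=cv2.resize(a[185:275,310:410],None,fx=4,fy=4,interpolation=cv2.INTER_CUBIC)
s=cv2.resize(b[250:340,235:335],None,fx=4,fy=4,interpolation=cv2.INTER_CUBIC)
cv2.imwrite("pics/c3.png",np.hstack([z,s]))
```

```text
[ 0.4835 -0.2593  0.0562] [ 1.e+00 -1.e-04  9.e-04  4.e-04] [-0.2 -0.5 -3.6] [ 0.06 -0.04 -0.01] 12.5
```

View pics/c3.png

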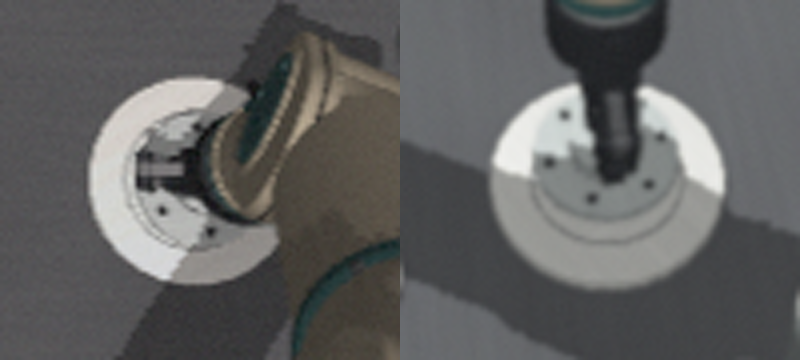

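The crop shows the flange held level just above the plate, centred on the drawn circle. Lowering.

Request:
move_arm([
  {"tx": 0,"ty": 0,"tz": 0.12,"rx": 0,"ry": 0,"rz": 0,"fingers": 0.3},
  {"tx": 0,"ty": 0,"tz": 0.1,"rx": 0,"ry": 0,"rz": 0,"fingers": 0.3},
  {"tx": 0,"ty": 0,"tz": 0.05,"rx": 0,"ry": 0,"rz": 0,"fingers": 0.3},
  {"tx": 0,"ty": 0,"tz": 0.02,"rx": 0,"ry": 0,"rz": 0,"fingers": 0.3},
  {"tx": 0,"ty": 0,"tz": 0,"rx": 0,"ry": 0,"rz": 0,"fingers": 0.3},
  {"tx": 0,"ty": 0,"tz": 0,"rx": 0,"ry": 0,"rz": 0,"fingers": 0.3},
])

```text
time_s: 13.35
eef_pos: [0.4823, -0.2588, 0.0326]
tcp_rot: [1.0, -0.0, -0.0, -0.0]
contact_force: [-2.7, 1.4, 5.1]
grip_width: 0.0474
finger_force: 74.0
```

Request:
move_arm([
  {"tx": 0,"ty": 0,"tz": 0,"rx": 0,"ry": 0,"rz": 0,"fingers": 0.6},
  {"tx": 0,"ty": 0,"tz": 0,"rx": 0,"ry": 0,"rz": 0,"fingers": 0.7},
  {"tx": 0,"ty": 0,"tz": 0,"rx": 0,"ry": 0,"rz": 0,"fingers": 0.8},
  {"tx": 0,"ty": 0,"tz": -0.2,"rx": 0,"ry": 0,"rz": 0,"fingers": 0.8},
  {"tx": 0,"ty": 0,"tz": -0.6,"rx": 0,"ry": 0,"rz": 0,"fingers": 0.8},
  {"tx": 0,"ty": 0,"tz": -0.7,"rx": 0,"ry": 0,"rz": 0,"fingers": 0.9},
  {"tx": 0,"ty": 0,"tz": -0.7,"rx": 0,"ry": 0,"rz": 0,"fingers": 0.9},
  {"tx": 0,"ty": -0.6,"tz": -0.2,"rx": 0,"ry": 0,"rz": 0,"fingers": 0.9},
  {"tx": 0.2,"ty": -0.7,"tz": 0,"rx": 0,"ry": 0,"rz": 0,"fingers": 0.9},
  {"tx": 0.2,"ty": -0.7,"tz": 0,"rx": 0,"ry": 0,"rz": 0,"fingers": 0.9},
])

```text
time_s: 14.6
eef_pos: [0.5153, -0.0978, 0.2259]
tcp_rot: [1.0, -0.001, 0.001, 0.0]
contact_force: [0.9, 0.7, 0.1]
grip_width: 0.0769
finger_force: 0.0
```

Request:
move_arm([
  {"tx": 0.3,"ty": -0.6,"tz": 0,"rx": 0,"ry": 0,"rz": 0,"fingers": 0.9},
  {"tx": 0.3,"ty": -0.6,"tz": 0,"rx": 0,"ry": 0,"rz": 0,"fingers": 0.9},
  {"tx": 0.3,"ty": -0.6,"tz": 0,"rx": 0,"ry": 0,"rz": 0,"fingers": 0.9},
  {"tx": 0,"ty": 0,"tz": 0,"rx": 0,"ry": 0,"rz": 0,"fingers": 0.9},
  {"tx": 0,"ty": 0,"tz": 0,"rx": 0,"ry": 0,"rz": 0,"fingers": 0.9},
])

```text
time_s: 15.22
eef_pos: [0.5865, 0.0443, 0.2247]
tcp_rot: [1.0, -0.0, 0.0, 0.0]
contact_force: [0.2, -0.2, 0.2]
grip_width: 0.0771
finger_force: 0.0
```

Run:
```python
from h import *
o=ctrl.get_obs(); print(np.round(o["eef_pos"],4),o["grip_width"])
a=snap("top","t4");b=snap("side","s4")
z=cv2.resize(a[185:275,310:410],None,fx=4,fy=4,interpolation=cv2.INTER_CUBIC)
s=cv2.resize(b[250:340,235:335],None,fx=4,fy=4,interpolation=cv2.INTER_CUBIC)
s2=cv2.resize(a[140:240,180:400],(800,240),interpolation=cv2.INTER_CUBIC)
cv2.imwrite("pics/c4.png",np.vstack([np.hstack([z,s]),s2]))
```

```text
[0.5865 0.0443 0.2247] 0.07712315446263232
```

View pics/c4.png

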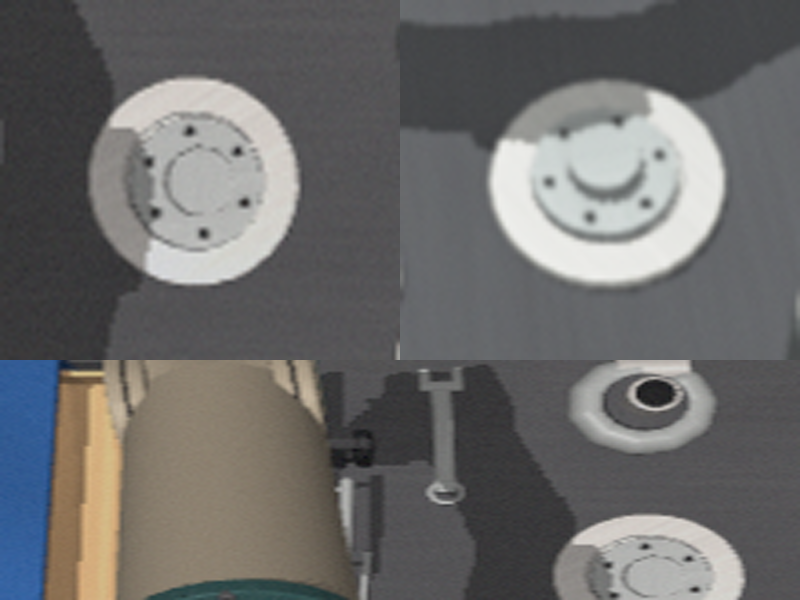

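The crop shows the flange flat, boss up and let go, its boss at crop (198,181), concentric with the plate. Next: the cap.

Request:
move_arm([
  {"tx": 0.217,"ty": -0.415,"tz": 0,"rx": 0,"ry": 0,"rz": 0,"fingers": 0.9},
  {"tx": 0.217,"ty": -0.415,"tz": 0,"rx": 0,"ry": 0,"rz": 0,"fingers": 0.9},
  {"tx": 0.217,"ty": -0.416,"tz": 0,"rx": 0,"ry": 0,"rz": 0,"fingers": 0.9},
  {"tx": 0,"ty": 0,"tz": 0.6,"rx": 0,"ry": 0,"rz": 0,"fingers": 0.9},
  {"tx": 0,"ty": 0,"tz": 0.3,"rx": 0,"ry": 0,"rz": 0,"fingers": 0.9},
  {"tx": 0,"ty": 0,"tz": 0.2,"rx": 0,"ry": 0,"rz": 0,"fingers": 0.9},
  {"tx": 0,"ty": 0,"tz": 0,"rx": 0,"ry": 0,"rz": 0,"fingers": 0.9},
  {"tx": 0,"ty": 0,"tz": 0,"rx": 0,"ry": 0,"rz": 0,"fingers": 0.9},
])

```text
time_s: 16.32
eef_pos: [0.6399, 0.1443, 0.1374]
tcp_rot: [1.0, -0.001, 0.001, -0.0]
contact_force: [0.6, 0.6, 0.4]
grip_width: 0.0768
finger_force: 0.0
```

Request:
move_arm([
  {"tx": -0.01,"ty": 0,"tz": 0.3,"rx": 0,"ry": 0,"rz": 0,"fingers": 0.9},
  {"tx": 0,"ty": 0,"tz": 0.16,"rx": 0,"ry": 0,"rz": 0,"fingers": 0.9},
  {"tx": 0,"ty": 0,"tz": 0.08,"rx": 0,"ry": 0,"rz": 0,"fingers": 0.9},
  {"tx": 0,"ty": 0,"tz": 0,"rx": 0,"ry": 0,"rz": 0,"fingers": 0.9},
  {"tx": 0,"ty": 0,"tz": 0,"rx": 0,"ry": 0,"rz": 0,"fingers": 0.6},
  {"tx": 0,"ty": 0,"tz": 0,"rx": 0,"ry": 0,"rz": 0,"fingers": 0.4},
  {"tx": 0,"ty": 0,"tz": 0,"rx": 0,"ry": 0,"rz": 0,"fingers": 0.4},
  {"tx": 0,"ty": 0,"tz": 0,"rx": 0,"ry": 0,"rz": 0,"fingers": 0.4},
], grip_force=60)

```text
time_s: 17.32
eef_pos: [0.6388, 0.145, 0.0943]
tcp_rot: [1.0, -0.0, 0.001, -0.0]
contact_force: [-2.2, 0.2, 5.3]
grip_width: 0.0569
finger_force: 63.1
```

Request:
move_arm([
  {"tx": 0,"ty": 0,"tz": -0.05,"rx": 0,"ry": 0,"rz": 0,"fingers": 0.4},
  {"tx": 0,"ty": 0,"tz": -0.1,"rx": 0,"ry": 0,"rz": 0,"fingers": 0.4},
  {"tx": 0,"ty": 0,"tz": -0.3,"rx": 0,"ry": 0,"rz": 0,"fingers": 0.4},
  {"tx": 0,"ty": 0,"tz": -0.4,"rx": 0,"ry": 0,"rz": 0,"fingers": 0.4},
  {"tx": 0,"ty": 0,"tz": -0.4,"rx": 0,"ry": 0,"rz": 0,"fingers": 0.4},
  {"tx": 0,"ty": 0,"tz": -0.1,"rx": 0,"ry": 0,"rz": 0,"fingers": 0.4},
  {"tx": 0,"ty": 0,"tz": 0,"rx": 0,"ry": 0,"rz": 0,"fingers": 0.4},
  {"tx": 0,"ty": 0,"tz": 0,"rx": 0,"ry": 0,"rz": 0,"fingers": 0.4},
])

```text
time_s: 18.32
eef_pos: [0.6371, 0.1443, 0.1993]
tcp_rot: [1.0, -0.0, -0.001, 0.0]
contact_force: [-0.2, -0.3, -2.6]
grip_width: 0.0569
finger_force: 64.5
```

Run:
```python
from h import *
a=cv2.imread("pics/t4.png");b=cv2.imread("pics/s4.png")
# crop pixels read off c4: top crop boss top & disc extremes; side crop disc extremes
f=lambda x,y,z:ray("top",310+(x+.5)/4-.5,185+(y+.5)/4-.5,z)[:2]
g=lambda x,y,z:ray("side",235+(x+.5)/4-.5,250+(y+.5)/4-.5,z)[:2]
print("boss top",f(198.5,181,.038),"disc",f(196,180,.022))
for n,h,pts,z in(("side disc",g,((531-400,176),(681-400,176),(551-400,213),(661-400,213),(606-400,236)),.022),("side boss",g,((568-400,160),(645-400,160),(606-400,189),(580-400,182),(632-400,182)),.038),
  ("top disc",f,((127,185),(265,180),(196,111),(200,249),(145,137),(245,135),(150,233),(247,228)),.022)):
    P=np.array([h(*p,z) for p in pts]);A=np.c_[2*P,np.ones(len(P))];s=np.linalg.lstsq(A,(P**2).sum(1),rcond=None)[0];print(n,s[:2],np.sqrt(s[2]+s[:2]@s[:2]))
```

```text
boss top [ 0.48219443 -0.25775361] disc [ 0.48386304 -0.25909676]
side disc [ 0.48264466 -0.25916361] 0.051017330578707706
side boss [ 0.48277419 -0.25973148] 0.026180198519589457
top disc [ 0.48315516 -0.25904198] 0.05195533220118135
```

Cap held (2.6 N ≈ 0.22 kg plus).

Request:
move_arm([
  {"tx": -0.1,"ty": 0.26,"tz": 0,"rx": 0,"ry": 0,"rz": 0,"fingers": 0.4},
  {"tx": -0.23,"ty": 0.6,"tz": 0,"rx": 0,"ry": 0,"rz": 0,"fingers": 0.4},
  {"tx": -0.23,"ty": 0.6,"tz": 0,"rx": 0,"ry": 0,"rz": 0,"fingers": 0.4},
  {"tx": -0.23,"ty": 0.6,"tz": 0,"rx": 0,"ry": 0,"rz": 0,"fingers": 0.4},
  {"tx": -0.23,"ty": 0.6,"tz": 0,"rx": 0,"ry": 0,"rz": 0,"fingers": 0.4},
  {"tx": -0.23,"ty": 0.6,"tz": 0,"rx": 0,"ry": 0,"rz": 0,"fingers": 0.4},
  {"tx": -0.23,"ty": 0.6,"tz": 0,"rx": 0,"ry": 0,"rz": 0,"fingers": 0.4},
  {"tx": -0.23,"ty": 0.6,"tz": 0,"rx": 0,"ry": 0,"rz": 0,"fingers": 0.4},
  {"tx": -0.22,"ty": 0.58,"tz": 0,"rx": 0,"ry": 0,"rz": 0,"fingers": 0.4},
  {"tx": 0,"ty": 0,"tz": 0,"rx": 0,"ry": 0,"rz": 0,"fingers": 0.4},
])

```text
time_s: 19.58
eef_pos: [0.4791, -0.2651, 0.2003]
tcp_rot: [1.0, -0.005, -0.002, 0.002]
contact_force: [0.1, 0.4, -1.3]
grip_width: 0.0572
finger_force: 64.7
```

Request:
move_arm([
  {"tx": 0,"ty": 0,"tz": 0.2,"rx": 0,"ry": 0,"rz": 0,"fingers": 0.4},
  {"tx": 0,"ty": 0,"tz": 0.4,"rx": 0,"ry": 0,"rz": 0,"fingers": 0.4},
  {"tx": 0,"ty": 0,"tz": 0.4,"rx": 0,"ry": 0,"rz": 0,"fingers": 0.4},
  {"tx": 0,"ty": 0,"tz": 0.3,"rx": 0,"ry": 0,"rz": 0,"fingers": 0.4},
  {"tx": 0,"ty": 0,"tz": 0.1,"rx": 0,"ry": 0,"rz": 0,"fingers": 0.4},
  {"tx": 0,"ty": 0,"tz": 0,"rx": 0,"ry": 0,"rz": 0,"fingers": 0.4},
  {"tx": 0,"ty": 0,"tz": 0,"rx": 0,"ry": 0,"rz": 0,"fingers": 0.4},
])

```text
time_s: 20.45
eef_pos: [0.4844, -0.2585, 0.0897]
tcp_rot: [1.0, 0.0, 0.001, 0.0]
contact_force: [0.3, -0.4, -2.3]
grip_width: 0.0575
finger_force: 64.6
```

Request:
move_arm([
  {"tx": -0.015,"ty": 0.005,"tz": 0.2,"rx": 0,"ry": 0,"rz": 0,"fingers": 0.4},
  {"tx": 0,"ty": 0,"tz": 0.15,"rx": 0,"ry": 0,"rz": 0,"fingers": 0.4},
  {"tx": 0,"ty": 0,"tz": 0.07,"rx": 0,"ry": 0,"rz": 0,"fingers": 0.4},
  {"tx": 0,"ty": 0,"tz": 0.03,"rx": 0,"ry": 0,"rz": 0,"fingers": 0.4},
  {"tx": 0,"ty": 0,"tz": 0,"rx": 0,"ry": 0,"rz": 0,"fingers": 0.4},
  {"tx": 0,"ty": 0,"tz": 0,"rx": 0,"ry": 0,"rz": 0,"fingers": 0.4},
])

```text
time_s: 21.2
eef_pos: [0.4827, -0.2591, 0.0532]
tcp_rot: [1.0, -0.0, 0.0, 0.0]
contact_force: [0.5, 0.0, -2.2]
grip_width: 0.0572
finger_force: 64.8
```

Request:
move_arm([
  {"tx": 0,"ty": 0,"tz": 0.015,"rx": 0,"ry": 0,"rz": 0,"fingers": 0.4},
  {"tx": 0,"ty": 0,"tz": 0.01,"rx": 0,"ry": 0,"rz": 0,"fingers": 0.4},
  {"tx": 0,"ty": 0,"tz": 0,"rx": 0,"ry": 0,"rz": 0,"fingers": 0.4},
])

```text
time_s: 21.58
eef_pos: [0.4827, -0.2592, 0.0523]
tcp_rot: [1.0, -0.0, 0.0, 0.0]
contact_force: [-2.3, 1.7, 9.4]
grip_width: 0.0572
finger_force: 66.0
```

Contact. Releasing and clearing away.

Request:
move_arm([
  {"tx": 0,"ty": 0,"tz": -0.01,"rx": 0,"ry": 0,"rz": 0,"fingers": 0.7},
  {"tx": 0,"ty": 0,"tz": 0,"rx": 0,"ry": 0,"rz": 0,"fingers": 0.85},
  {"tx": 0,"ty": 0,"tz": 0,"rx": 0,"ry": 0,"rz": 0,"fingers": 0.95},
  {"tx": 0,"ty": 0,"tz": -0.2,"rx": 0,"ry": 0,"rz": 0,"fingers": 0.95},
  {"tx": 0,"ty": 0,"tz": -0.6,"rx": 0,"ry": 0,"rz": 0,"fingers": 0.95},
  {"tx": 0,"ty": 0,"tz": -0.7,"rx": 0,"ry": 0,"rz": 0,"fingers": 0.95},
  {"tx": 0,"ty": 0,"tz": -0.5,"rx": 0,"ry": 0,"rz": 0,"fingers": 0.95},
  {"tx": 0,"ty": -0.6,"tz": 0,"rx": 0,"ry": 0,"rz": 0,"fingers": 0.95},
  {"tx": 0,"ty": -0.7,"tz": 0,"rx": 0,"ry": 0,"rz": 0,"fingers": 0.95},
  {"tx": 0,"ty": -0.7,"tz": 0,"rx": 0,"ry": 0,"rz": 0,"fingers": 0.95},
])

```text
time_s: 22.82
eef_pos: [0.4826, -0.0976, 0.213]
tcp_rot: [1.0, -0.001, 0.001, 0.0]
contact_force: [1.5, 0.3, 0.4]
grip_width: 0.0809
finger_force: 0.0
```

Request:
move_arm([
  {"tx": 0,"ty": -0.4,"tz": 0,"rx": 0,"ry": 0,"rz": 0,"fingers": 0.95},
  {"tx": 0,"ty": 0,"tz": 0,"rx": 0,"ry": 0,"rz": 0,"fingers": 0.95},
  {"tx": 0,"ty": 0,"tz": 0,"rx": 0,"ry": 0,"rz": 0,"fingers": 0.95},
])

```text
time_s: 23.2
eef_pos: [0.4826, -0.068, 0.2124]
tcp_rot: [1.0, -0.001, 0.0, 0.0]
contact_force: [0.0, -0.2, -0.3]
grip_width: 0.081
finger_force: 0.0
```

Run:
```python
from h import *
a=snap("top","t5");b=snap("side","s5")
z=cv2.resize(a[185:275,310:410],None,fx=4,fy=4,interpolation=cv2.INTER_CUBIC)
s=cv2.resize(b[250:340,235:335],None,fx=4,fy=4,interpolation=cv2.INTER_CUBIC)
s2=cv2.resize(a[130:290,180:400],(330,240));s3=cv2.resize(b[80:300,160:470],(470,240))
cv2.imwrite("pics/c5.png",np.vstack([np.hstack([z,s]),np.hstack([s2,s3])]))
```

```text
(no output)
```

View pics/c5.png

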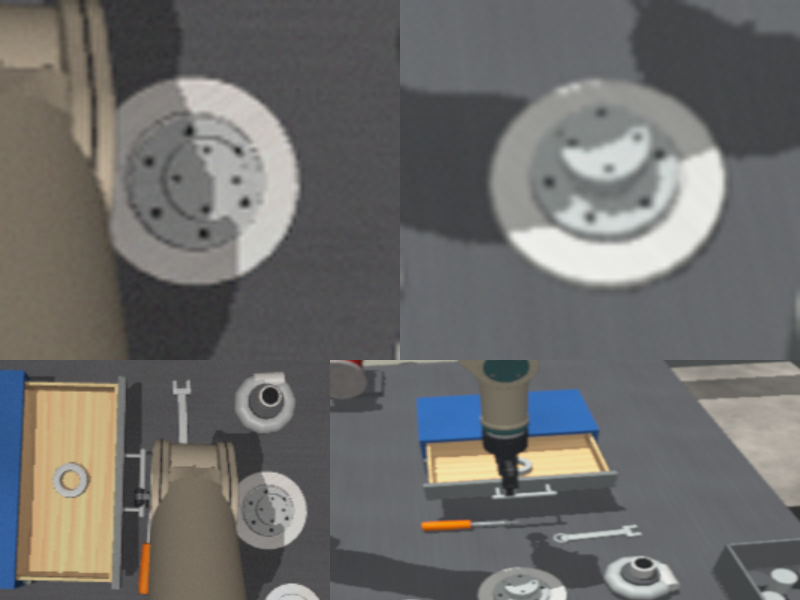

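The crop shows the cap flat on the boss, its four dots around crop (207,179). The ring is in the open drawer at lower left and the bystanders are unmoved. A quick numeric check, and if it passes I hand in.

Run:
```python
from h import *
p=ray("top",310+207.3/4-.5,185+179.8/4-.5,.056)[:2]
q=np.mean([(603,113-0)],0)
d=np.linalg.norm(p-[.4828,-.2591]);print(p,d)
if d<.006: print(ctrl.close_job())
```

```text
[ 0.48250154 -0.26020117] 0.0011409039007839249
the job is handed in; nothing more can be done
None
```

The job is handed in at about 23 s on the robot clock: drawer out to its stop, flange boss-up on the plate, disc about 1 mm off the boss axis by camera, ring still in the drawer, and no visible movement of the bystanders; the judge's verdict was not shown.

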